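# Snap the cover onto the terminal block

## Robot

A 6-joint arm with a two-finger parallel gripper is mounted at the origin on a cart in front of the work surface, level with it; the furniture and walls round the work are solid. World frame = base frame: x ahead of the robot, y to its left, z up, the work surface at z = 0. Lengths are in m, angles in rad, forces in N, time in s.
With the tool pointing down it reaches from about 0.35 to 0.925 m from the base axis. Payload 6.4 kg.
Tool frame: the origin (TCP) lies at the very end of the fingers, on their centre line; the grasp point (between the pads) lies behind it (manip.tcp_to_grasp is the z of the grasp point in the tool frame, in m); z points along the fingers, y is the direction in which the jaws open and shut (so a half turn about z gives the same grasp; the last joint's range is limited). The gripper opens to 94 mm and grips with 3 to 60 N. Pads are 16 mm wide; open, the fingers measure 119 mm over their backs; the gripper's body (75 mm by 177 mm) begins 78 mm behind the grasp point.
Start: joints at [1.027, 0.245, 1.558, -0, 1.339, -0.174], TCP at [0.235, 0.606, 0.171] pointing down, gripper open.
Joint ranges: [-3.13, 3.13], [-1.02, 2.26], [0.13, 2.54], [-0.95, 4.09], [0.21, 2.88], [-2.74, 2.74]. Speed limits (rad/s): [2.57, 2.57, 3.14, 3.14, 3.14, 3.14].

## Interface

Orientations are given as [roll, pitch, yaw] about the fixed x, y, z axes, in that order (R = Rz(yaw) Ry(pitch) Rx(roll)).
In Python, from rig import manip gives the robot as it stands.
- The arm moves only by the shell command python3 -m jog 'ROWS' [OPENING] [FORCE]. ROWS is a JSON object of lists of equal length, an entry for each row: "offset": the shift along the world's x, y, z in m, a list of three; "twist": the turn about the world's z in degrees. A call has 1 to 12 rows; each row shifts and turns the commanded pose from where the row before left it; what a row does not reach is not made up. A row lasts 1/8 s, in which the tool goes at most 62.5 mm and 10.7 degrees, less where a joint would pass 70% of its speed; a pose out of reach is approached as far as the arm can. A call with a gripper value outside its range is refused whole. OPENING is the opening, from 0 (shut) to 1 (fully open), set as the call begins (- or left out, the last holds). The fingers move at their own pace and stop on an object; FORCE is the grip in N (left out, the last holds). Time passes only in rows, so rows that do not move let the fingers close. It gives the time, the measured TCP pose, the force and the opening at its end, in the units of the state.
- manip.get_state(): the state, without advancing time (a new reading comes with each control period).
- manip.camera(name): name is "scene" or "top" or "wrist"; returns (picture, depth): 420x560x3 uint8, red, green, blue; 420x560 float32, m along the optical axis (not along the pixel's ray), 0 where there is no reading.
- manip.get_calibration(name): a dict with "K" (3x3 intrinsics, pixels), "D" ([k1, k2, p1, p2, k3] as OpenCV has them; the pictures are not rectified), "position" and "rotation" of the camera in the world. Camera axes: x right, y down, z forward; pixel columns grow to the right and rows downward; lengths in m; the calibration is good to about 2 mm. A picture is of the moment at which its call begins: read the wrist's pose just before it. get_calibration takes no time and is no camera call; for the wrist camera it gives the pose at the moment of the call.
- manip.sign_off(): hands the job in, once; it reports no verdict.
The state is a dict: "time": time; "q": joint angles; "dq": joint speeds; "joint_efforts": joint torques, N m; "tool_pos": TCP position; "orientation": TCP orientation; "wrist_force": force on the tool from outside, world axes, zero at the start; "wrist_torque": the same for the moment, N m; "opening": opening from 0.0 (shut) to 1.0 (fully open).
Only numpy, scipy, OpenCV 4.12 (cv2) and the standard library are available. Lean on these libraries where they do the work, as an engineer would, in place of code of your own. Each camera call takes 0.05 s, during which the arm holds its last target.

## Task

Pick up the orange cover by its rib, set it over the two white snap hooks of the sprung terminal block and press it straight down until both hooks have clicked and it sits fully home and level, then let go. Go by feel: the block gives under your hand, so press on until it clicks, but never so hard that the springs under it are squashed flat, and leave the marker, the bolt and the soapstone where they lie.

Things in the scene. Friction and masses are not known exactly. Their poses are not given: they have to be found in the camera images.
- cover_grip (a point): Orange plastic cover, a box open below, 110 (its x) x 62 (y) x 32 mm high, walls 3, top plate 4 mm; on top a grip rib 44 (x) x 12 (y) x 32 mm high. 77 to 154 g, stands upright on the bench, alike after half a turn. This point is in the rib over the cover's middle, 52 mm above its lower edge, 12 below the rib's top. z up
- slot_a (a point): Middle of one slot in the cover's top plate, at the plate's upper face (32 mm above the lower edge), 35 mm from the middle along +x; the slot goes through and is 12.5 (x) x 16 mm (y). The other slot mirrors it at -x. Slots up to 2 mm out along y and 3 mm along x still find the hook tips
- terminal_block: Fixed steel foot plate 150 (its x) x 96 (y) x 4 mm. Over it, on rubber springs, a blue plate of the same outline, 5 mm thick, with a black block, two brass studs in its middle; two black shoulders, 61 mm above the bench, stop the cover's top plate. It may crack under contact forces of more than 50 N. Origin: middle of its underside. z up
- seat (a point): Point on the sprung plate's axis, 33 mm above the bench at rest, axes as the terminal block: the middle of the cover's lower edge comes here when home, so cover_grip is then 52 mm above it, x axes parallel either way round. Hook tips enter the slots at 70 mm, resistance starts at about 64. It sinks under the pressing, so this rest height alone does not bring the cover home
- hook_a_tip (a point): Top of the white snap hook 38 mm from the block's middle along its +x, 79 mm above the bench at rest; 12 mm wide along y, barb outward (away from the middle), the barb's flat underside 12.5 mm below this point
- hook_b_tip (a point): The same for the hook at -x
- carrier (a joint): How far the sprung blue plate with block, hooks and seat point is pressed down, m: 0 at rest, where it is held up by 2.5 N, then 1.2 N per mm; at 0.021 (28 N) the springs are squashed flat, 0.020 is already too far. It jumps up by several mm when the cover clicks home, so pressing further is then needless
- hook_a (a joint): Inward bending of the snap hook at +x, rad: 0 upright (free or clicked), about 0.1 while the barb squeezes through the slot; then it springs back above the plate. Both hooks together resist with a push that rises to 11 to 22 N (it varies) and falls sharply at the click; the plate is then 5 to 16 mm down
- hook_b (a joint): the same for the hook at -x
- paint_marker: white and blue paint marker lying on the bench, 16x132x16 mm, long along its y; origin at its underside; leave alone
- bolt_m16_1: steel bolt lying on the bench, 27x59x24 mm; origin at its underside; leave alone
- soapstone: off-white soapstone stick lying on the bench, 12x125x8 mm, long along its y; origin at its underside; leave alone
Mind the look-alikes: they are no part of the job. There is more than one size of the part that bears cover_grip; the job needs the larger.

How it is judged:
At the end, for the whole second after the job is handed in: The cover sits home on the terminal block: its middle within 1.5 mm of its seated height and 5 mm sideways, level within 0.03 rad, parallel to the block within 0.12 rad, and both hooks sprung back to within 0.05 rad of upright above its top plate (z of cover_grip in the frame of seat below 0.0535 m and horizontal distance between cover_grip and seat below 0.005 m and angle between the z axis of cover_grip and the z axis of seat, either way round below 0.03 rad and angle between the x axis of cover_grip and the x axis of seat, either way round below 0.12 rad and value of joint each of hook_a, hook_b below 0.05 rad); the robot touches nothing.
It fails at once if the cover pressed on the block and its hooks with more than 50 N (contact force between cover and terminal_block above 50 N).
It fails at once if the springs under the block were squashed flat (plate more than 20 mm down) or a hook bent over 0.22 rad (value of joint carrier above 0.02 m or value of joint any of hook_a, hook_b above 0.22 rad).
It fails at once if the marker, bolt or soapstone was moved by more than 20 mm (distance of any of paint_marker, bolt_m16_1, soapstone from where it was at the start of the episode above 0.02 m).
It also fails if it takes over 58 s, if anything falls off the work surface, if the arm or the gripper's body presses on something with over 40 N, if the wrist force passes 120 N, or if a joint passes its speed limit or range.

## Working session

There is one attempt and no reset: what is moved stays moved. The work goes in short steps, Python scripts to look and compute and a shell command to move; the robot and the scene stay as the last step left them, time stands still between calls to the robot, and variables do not carry over. Pictures are saved under pics/ and viewed, and the job is handed in when it is done.

```bash
mkdir -p pics; ls; python3 - <<'E'
from rig import manip
import cv2
print(manip.get_state(), manip.tcp_to_grasp)
for n in ("scene","top"):
    p,d=manip.camera(n); cv2.imwrite(f"pics/{n}0.png",p[:,:,::-1]); 
    c=manip.get_calibration(n); print(n,c["K"],c["D"],c["position"])
    import numpy as np; np.save(f"pics/{n}0.npy",d)
E
```

```text
pics
{'time': 0.0, 'q': array([ 1.02689899e+00,  2.45785846e-01,  1.55896587e+00, -1.78215128e-05,
        1.33871532e+00, -1.74094450e-01]), 'dq': array([-0.00012435, -0.00083002,  0.00017762,  0.00133079, -0.00151548,
        0.00105401]), 'joint_efforts': array([ 6.48553141e-04, -4.15829873e+01, -3.14607990e+01,  6.85067335e-02,
        3.31609359e-02, -1.51882268e-04]), 'tool_pos': array([0.23458447, 0.60549434, 0.16948937]), 'orientation': array([-3.13974361e+00, -3.07598794e-04,  2.77179360e+00]), 'wrist_force': array([-0.59520141, -0.64248315,  0.5418682 ]), 'wrist_torque': array([-0.0359061 ,  0.04035792, -0.02045685]), 'opening': 1.0015195259468446} -0.0188
scene [[516.35675768   0.         277.30132571]
 [  0.         516.35675768 204.47135   ]
 [  0.           0.           1.        ]] [-0.03621965  0.          0.          0.          0.        ] [0.03601317 0.67965924 1.13934147]
top [[434.38826908   0.         277.12367113]
 [  0.         434.38826908 207.80973035]
 [  0.           0.           1.        ]] [0.02863504 0.         0.         0.         0.        ] [0.49138684 0.02662261 1.30122736]
```

View pics/scene0.png

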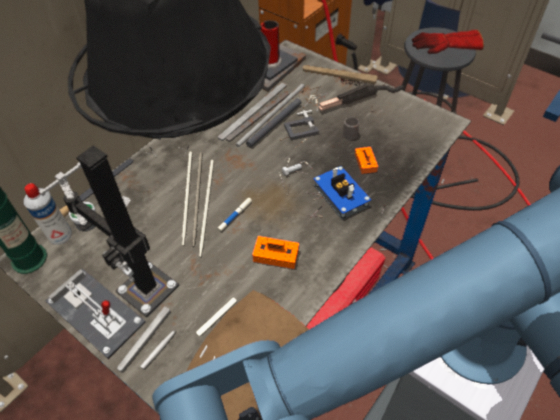

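View pics/top0.png

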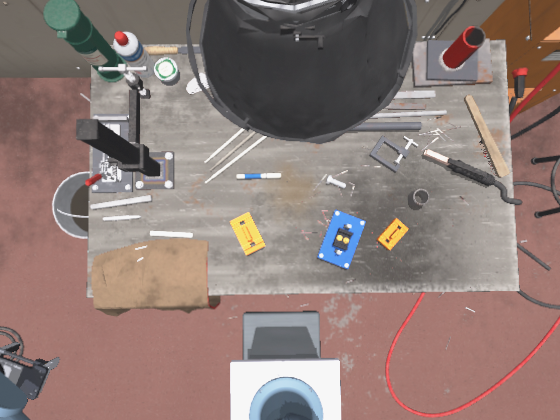

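Two orange covers can be seen in the top picture, at (247,233) and (393,233). The left one looks larger. The blue block is at (342,240), the marker at (258,176), the bolt at (336,182) and the soapstone at (171,234). I'll enlarge and measure.

```bash
cat > h.py <<'E'
import numpy as np, cv2
from rig import manip
def pix2w(cal,uv,z):
    uv=np.array(uv,float).reshape(-1,1,2)
    n=cv2.undistortPoints(uv,np.array(cal["K"]),np.array(cal["D"])).reshape(-1,2)
    r=np.c_[n,np.ones(len(n))]@np.array(cal["rotation"]).T
    p=np.array(cal["position"]); s=(z-p[2])/r[:,2]
    return p+r*s[:,None]
E
python3 - <<'E'
import cv2, numpy as np
im=cv2.imread("pics/top0.png")
a=cv2.resize(im[195:275,210:290],None,fx=5,fy=5,interpolation=cv2.INTER_CUBIC)
b=cv2.resize(im[195:275,345:425],None,fx=5,fy=5,interpolation=cv2.INTER_CUBIC)
cv2.imwrite("pics/crop_covers.png",np.hstack([a,b]))
cv2.imwrite("pics/crop_block.png",cv2.resize(im[200:280,300:380],None,fx=7,fy=7,interpolation=cv2.INTER_CUBIC))
from h import *
c=manip.get_calibration("top"); print(np.round(pix2w(c,[(247,233),(393,233),(342,240)],.03),3))
hsv=cv2.cvtColor(im,cv2.COLOR_BGR2HSV)
m=cv2.inRange(hsv,(8,150,120),(25,255,255))
n,l,s,ce=cv2.connectedComponentsWithStats(m)
for i in range(1,n):
    if s[i,4]>150:
        r=cv2.minAreaRect(np.argwhere(l==i)[:,::-1].astype(np.float32)); print(r,s[i,4]); print(np.round(pix2w(c,cv2.boxPoints(r),.032),4).tolist())
E
```

```text
Traceback (most recent call last):
  File "h.py", line 7, in pix2w
    p=np.array(cal["position"]); s=(z-p[2])/r[:,2]
                                            ~^^^^^
IndexError: too many indices for array: array is 1-dimensional, but 2 were indexed
```

View pics/crop_covers.png

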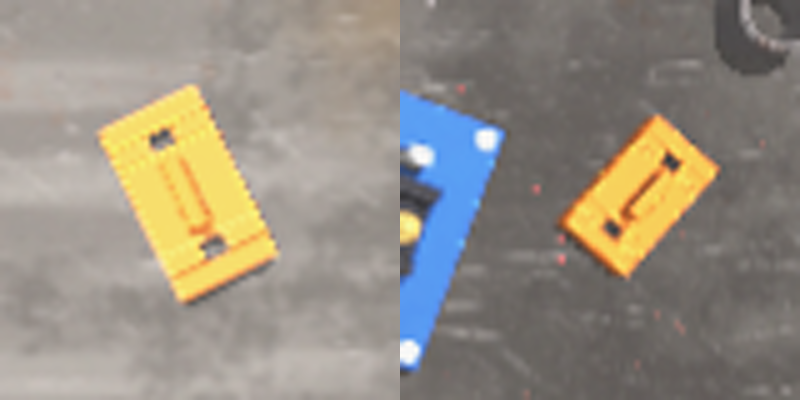

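View pics/crop_block.png

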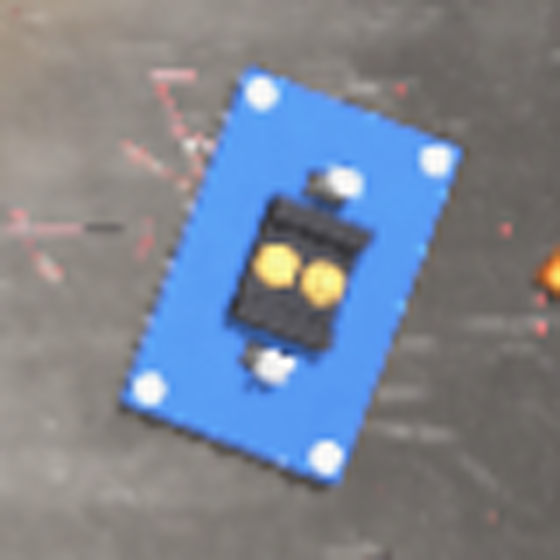

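The crop confirms it: the left cover at (247,233) is clearly larger, about 38 px long against 27 px, so it's the one to use. The small one at (393,233) is the decoy. Next I'll fix the calibration rotation format.

```bash
python3 - <<'E'
from rig import manip
for n in("top","scene","wrist"):
    c=manip.get_calibration(n);print(n,c["rotation"],c["position"])
E
sed -i 's/np.array(cal\["rotation"\]).T/Rm(cal).T/' h.py
cat >> h.py <<'E'
from scipy.spatial.transform import Rotation
def Rm(cal):
    r=np.array(cal["rotation"]); return r if r.ndim==2 else (Rotation.from_euler("xyz",r) if r.size==3 else Rotation.from_quat(r)).as_matrix()
E
python3 - <<'E'
from h import *
im=cv2.imread("pics/top0.png")
c=manip.get_calibration("top"); print(np.round(pix2w(c,[(247,233),(393,233),(342,240),(280,400)],.03),3))
hsv=cv2.cvtColor(im,cv2.COLOR_BGR2HSV)
def comps(m,z):
    n,l,s,ce=cv2.connectedComponentsWithStats(m)
    for i in range(1,n):
        if s[i,4]>150:
            r=cv2.minAreaRect(np.argwhere(l==i)[:,::-1].astype(np.float32)); print(r,s[i,4])
            b=pix2w(c,cv2.boxPoints(r),z); e=[b[1]-b[0],b[2]-b[1]]; 
            print(np.round(b.mean(0),4),[(round(np.linalg.norm(x),4),round(np.degrees(np.arctan2(x[1],x[0])),1)) for x in e])
comps(cv2.inRange(hsv,(8,150,120),(28,255,255)),.032)
comps(cv2.inRange(hsv,(100,120,120),(125,255,255)),.029)
# hook tips from crop: x/7+300
t=np.array([(345,183),(275,367)])/7-0.5+np.array([300,200]); print("hooks",np.round(pix2w(c,t,.079),4))
E
```

```text
top [-3.05998617 -0.00726093 -1.5848333 ] [0.49138684 0.02662261 1.30122736]
scene [-2.46036273  0.01807196 -2.47380931] [0.03601317 0.67965924 1.13934147]
wrist [2.88935500e+00 1.83318618e-03 1.20098332e+00] [0.16683654 0.63212656 0.3829188 ]
[[ 0.523  0.105  0.03 ]
 [ 0.517 -0.322  0.03 ]
 [ 0.498 -0.172  0.03 ]
 [ 0.052  0.015  0.03 ]]
((392.1902770996094, 233.85400390625), (17.403335571289062, 29.444562911987305), 41.18592834472656) 488
[ 0.5144 -0.3186  0.032 ] [(np.float64(0.0868), np.float64(-42.6)), (np.float64(0.0502), np.float64(-132.7))]
((341.27032470703125, 239.1029815673828), (33.33006286621094, 51.61932373046875), 20.85445785522461) 1270
[ 0.5014 -0.1703  0.029 ] [(np.float64(0.1513), np.float64(-22.2)), (np.float64(0.0974), np.float64(-111.8))]
hooks [[ 0.5381 -0.1846  0.079 ]
 [ 0.4649 -0.1546  0.079 ]]
```

```bash
python3 -m jog '{"offset":[[0.025,-0.042,0.005],[0.025,-0.042,0.005],[0.025,-0.042,0.005],[0.025,-0.042,0.005],[0.025,-0.042,0.005],[0.025,-0.042,0.005],[0.025,-0.042,0.005],[0.025,-0.042,0.005],[0.025,-0.042,0.005],[0.025,-0.042,0.005],[0.025,-0.042,0],[0.013,-0.038,0]],"twist":[4,4,4,4,4,4,4,4,4,4,4,4]}' 0.6 20; python3 -m jog '{"offset":[[0,0,0],[0,0,0]],"twist":[0,0]}'
python3 - <<'E'
from h import *
c=manip.get_calibration("wrist"); p,d=manip.camera("wrist"); cv2.imwrite("pics/w1.png",p[:,:,::-1]); np.save("pics/w1.npy",d)
import pickle; pickle.dump(c,open("pics/w1.pkl","wb")); s=manip.get_state(); print(s["tool_pos"],s["orientation"],s["q"],s["wrist_force"])
E
```

```text
time: 1.6
tool_pos: [0.5234, 0.1044, 0.2202]
orientation: [3.141, -0.001, -2.672]
wrist_force: [1.0, -0.1, -0.1]
opening: 0.601
time: 1.85
tool_pos: [0.5225, 0.1066, 0.2202]
orientation: [3.141, -0.001, -2.674]
wrist_force: [0.3, 0.2, 0.5]
opening: 0.602
[0.52242208 0.10696374 0.22029935] [ 3.14107897e+00 -3.63630764e-04 -2.67305733e+00] [-1.09748708e-02 -6.98319303e-02  1.80256696e+00  2.91783794e-04
  1.40941724e+00 -2.05035340e+00] [ 0.42848627  0.63733052 -0.48559001]
```

View pics/w1.png

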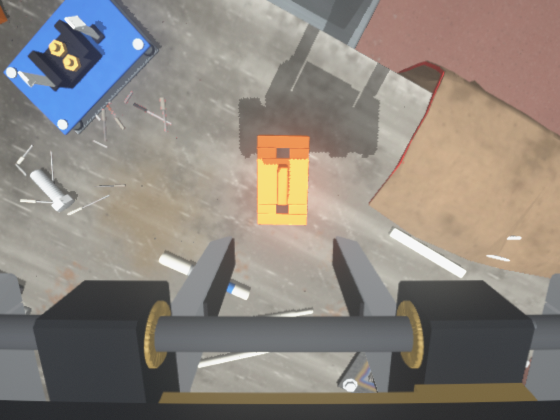

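The wrist view shows the big cover at (283,180) with slots at (283,153) and (283,209). The block is top left at (80,60), the marker at (205,277), the bolt at (50,190) and the soapstone at (428,252). I'll enlarge the cover.

```bash
python3 - <<'E'
import cv2
im=cv2.imread("pics/w1.png")
cv2.imwrite("pics/w1c.png",cv2.resize(im[125:235,233:333],None,fx=5,fy=5,interpolation=cv2.INTER_CUBIC))
cv2.imwrite("pics/w1b.png",cv2.resize(im[0:140,0:165],None,fx=4,fy=4,interpolation=cv2.INTER_CUBIC))
E
```

```text
(no output)
```

View pics/w1c.png

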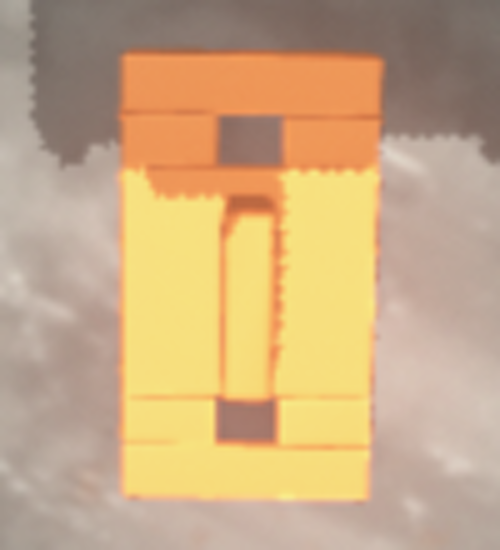

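View pics/w1b.png

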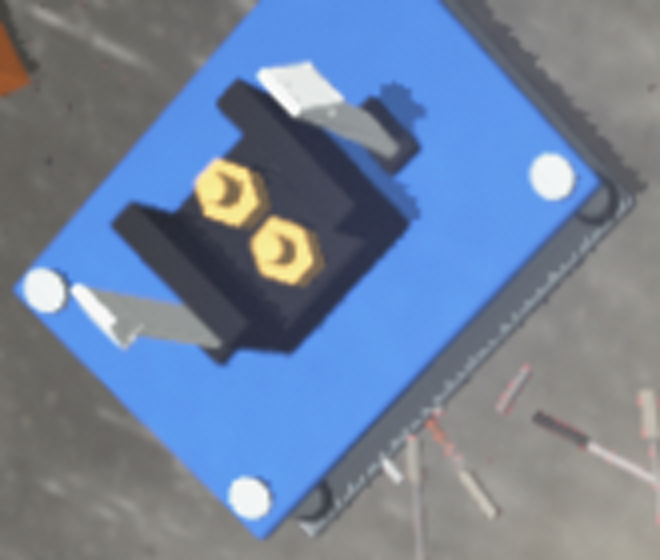

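```bash
python3 - <<'E'
from h import *
import pickle
c=pickle.load(open("pics/w1.pkl","rb"))
f=lambda pts,s,o:(np.array(pts,float)+.5)/s-.5+np.array(o)
sl=pix2w(c,f([(251,140),(246,420)],5,(233,125)),.032)
rib=pix2w(c,f([(252,210),(248,397)],5,(233,125)),.064)
ang=lambda a,b:(np.round((a+b)[:2]/2,4),np.round(np.linalg.norm(a-b),4),round(np.degrees(np.arctan2(*(a-b)[1::-1])),2))
print("slots",ang(*sl)); print("rib",ang(*rib))
co=pix2w(c,f([(122,55),(383,57),(370,498),(122,498)],5,(233,125)),.032); print(np.round(co,4), ang(co[0],co[3]),ang(co[1],co[2]))
d=np.load("pics/w1.npy"); print("depth",d[170,245:325:6])
# block: screw heads / hooks
hk=pix2w(c,f([(303,90),(105,318)],4,(0,0)),.079); print("hooks",ang(*hk),hk)
co=pix2w(c,f([(600,182),(263,538),(15,290)],4,(0,0)),.029); print(np.round(co,4)); print(ang(co[0],co[1]),ang(co[1],co[2]),ang(co[0],co[2]))
E
```

```text
slots (array([0.5208, 0.1049]), np.float64(0.0693), np.float64(-154.27))
rib (array([0.5201, 0.105 ]), np.float64(0.0428), np.float64(-154.45))
[[0.4855 0.0536 0.032 ]
 [0.4581 0.1089 0.032 ]
 [0.5561 0.157  0.032 ]
 [0.5843 0.1011 0.032 ]] (array([0.5349, 0.0774]), np.float64(0.1096), np.float64(-154.32)) (array([0.5071, 0.133 ]), np.float64(0.1091), np.float64(-153.85))
depth [0.43605074 0.43702605 0.43596658 0.40443075 0.40387112 0.40231842
 0.37041807 0.3727317  0.40678272 0.40366492 0.4031632  0.43781617
 0.43506762 0.43524805]
hooks (array([ 0.5001, -0.1652]), np.float64(0.0787), np.float64(158.24)) [[ 0.46348064 -0.15062985  0.079     ]
 [ 0.53662015 -0.17981842  0.079     ]]
[[ 0.4498 -0.0982  0.029 ]
 [ 0.5872 -0.1537  0.029 ]
 [ 0.5521 -0.2422  0.029 ]]
(array([ 0.5185, -0.1259]), np.float64(0.1482), np.float64(158.0)) (array([ 0.5696, -0.1979]), np.float64(0.0952), np.float64(68.3)) (array([ 0.5009, -0.1702]), np.float64(0.1766), np.float64(125.38))
```

```bash
python3 -m jog '{"offset":[[-0.002,-0.002,-0.03],[0,0,-0.04],[0,0,-0.04],[0,0,-0.04],[0,0,-0.02],[0,0,-0.01],[0,0,0],[0,0,0]],"twist":[-1.2,0,0,0,0,0,0,0]}' 0.6 20
python3 - <<'E'
from h import *
p,d=manip.camera("wrist"); cv2.imwrite("pics/w2.png",p[:,:,::-1]); s=manip.get_state(); print(s["tool_pos"],s["orientation"],s["wrist_force"])
E
```

```text
time: 2.9
tool_pos: [0.5219, 0.1044, 0.0418]
orientation: [-3.141, 0.002, -2.694]
wrist_force: [0.0, 0.9, -0.2]
opening: 0.603
[0.52193512 0.10428729 0.04184888] [-3.14053891e+00  2.12971957e-03 -2.69422399e+00] [-0.42052996 -0.27832514  0.26709301]
```

View pics/w2.png

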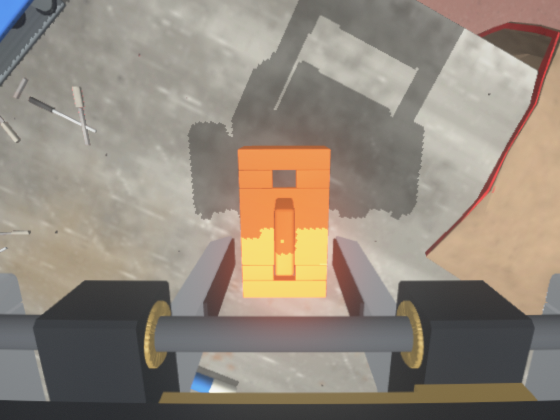

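The rib at (284,240) is centred between the fingers.

```bash
python3 -m jog '{"offset":[[-0.001,0.001,-0.006],[0,0,0]],"twist":[0,0]}' 0.6 20;python3 -m jog '{"offset":[[0,0,0],[0,0,0],[0,0,0],[0,0,0],[0,0,0],[0,0,0]],"twist":[0,0,0,0,0,0]}' 0 60; python3 -m jog '{"offset":[[0,0,0.01],[0,0,0.04],[0,0,0.05],[0,0,0.04],[0,0,0]],"twist":[0,0,0,0,0]}'
python3 - <<'E'
from h import *
p,d=manip.camera("wrist"); cv2.imwrite("pics/w3.png",p[:,:,::-1]); s=manip.get_state(); print(s["tool_pos"],s["orientation"],s["wrist_force"],s["opening"]*94)
E
```

```text
time: 3.2
tool_pos: [0.5195, 0.1051, 0.0343]
orientation: [3.141, -0.001, -2.695]
wrist_force: [-0.3, -0.2, 0.2]
opening: 0.6
time: 3.95
tool_pos: [0.5199, 0.1051, 0.0346]
orientation: [-3.142, -0.0, -2.695]
wrist_force: [-0.4, -0.3, -0.1]
opening: 0.015
time: 4.58
tool_pos: [0.5227, 0.1051, 0.1794]
orientation: [-3.138, 0.008, -2.694]
wrist_force: [0.0, 0.2, 0.1]
opening: 0.005
[0.52102259 0.10509077 0.17658823] [-3.13983522  0.00353732 -2.69452235] [ 0.148623   -0.21282582 -0.83733776] 0.42408733207065924
```

View pics/w3.png

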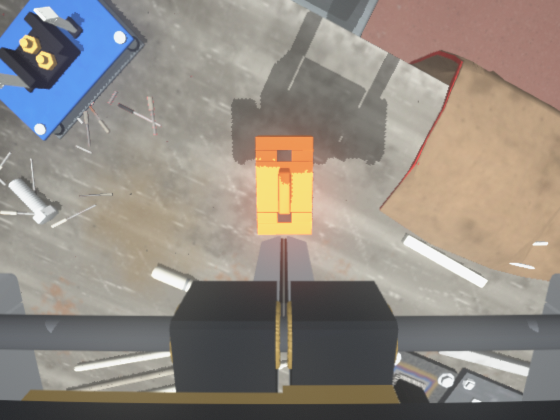

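The fingers shut on nothing: the opening is 0 and the cover still stands at (284,186). I'll check the geometry by projecting the TCP and the cover.

```bash
python3 - <<'E'
from h import *
c=manip.get_calibration("wrist"); s=manip.get_state(); t=s["tool_pos"]; R=Rotation.from_euler("xyz",s["orientation"]).as_matrix()
print(t,c["position"],c["rotation"], R.T@(np.array(c["position"])-t)); 
def proj(P):
    Rc=Rm(c); pc=(np.array(P)-np.array(c["position"]))@Rc
    return cv2.projectPoints(pc.reshape(-1,1,3),np.zeros(3),np.zeros(3),np.array(c["K"]),np.array(c["D"]))[0].reshape(-1,2)
print("tcp",proj([t,t+R@[0,0,-.0188],t+R@[.008,0,0]]), "cover", proj([[.5206,.105,.032],[.5206,.105,.064]]))
p,d=manip.camera("wrist"); np.save("pics/w4.npy",d); cv2.imwrite("pics/w4.png",p[:,:,::-1])
print(d[235:290:6,284],d[235:290:6,270])
p,d=manip.camera("top"); cv2.imwrite("pics/top1.png",p[:,:,::-1])
cv2.imwrite("pics/top1c.png",cv2.resize(p[190:280,205:295,::-1],None,fx=6,fy=6,interpolation=cv2.INTER_CUBIC))
E
```

```text
[0.52102259 0.10509077 0.17658823] [0.45442866 0.07387283 0.38965176] [2.88560498e+00 1.68213449e-03 2.01785158e+00] [ 0.0727911   0.0002656  -0.21332315]
tcp [[282.85884689 232.79484842]
 [282.8245246  242.59896795]
 [282.85496066 221.45360163]] cover [[283.33242517 189.24078742]
 [283.28407041 195.64427011]]
[0.37851194 0.18448874 0.17654829 0.16950168 0.16045068 0.154342
 0.15230541 0.1514502  0.15215454 0.15130419] [0.37865344 0.18156664 0.17231525 0.16450672 0.15678169 0.15153602
 0.14496896 0.13910231 0.08321487 0.08081223]
```

View pics/top1.png

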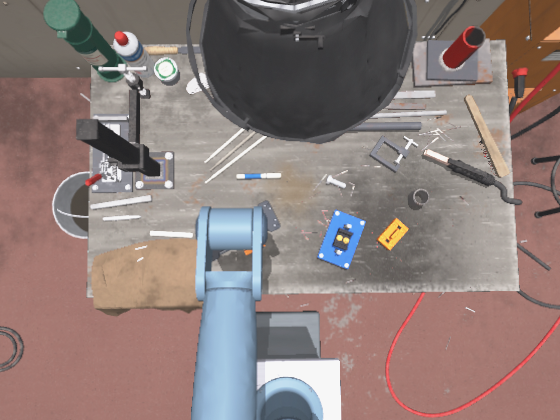

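View pics/w4.png

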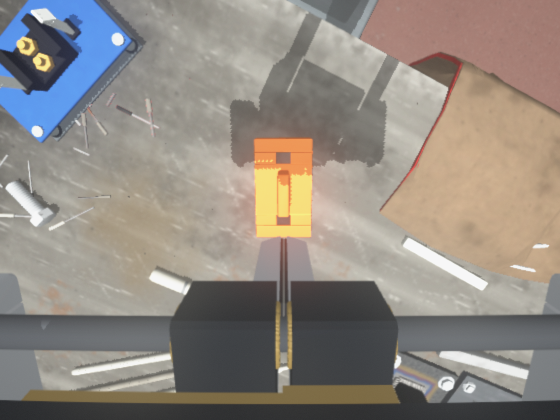

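```bash
python3 - <<'E'
from h import *
c=manip.get_calibration("wrist"); s=manip.get_state(); t=s["tool_pos"]; R=Rotation.from_euler("xyz",s["orientation"]).as_matrix()
d=np.load("pics/w4.npy")
def P(u,v):
    n=cv2.undistortPoints(np.array([[[u,v]]],float),np.array(c["K"]),np.array(c["D"])).ravel(); z=d[v,u]
    w=np.array(c["position"])+Rm(c)@(np.array([n[0],n[1],1])*z); return np.round(w,4),np.round(R.T@(w-t),4)
for u in (270,283,284,296):
    for v in (186,215,236,240,243,250,260,270,280): print(u,v,*P(u,v))
im=cv2.imread("pics/w4.png"); cv2.imwrite("pics/w4c.png",cv2.resize(im[130:290,215:355],None,fx=4,fy=4,interpolation=cv2.INTER_CUBIC))
E
```

```text
270 186 [0.521  0.0903 0.0286] [ 0.0045 -0.0142  0.1449]
270 215 [0.5509 0.1043 0.0284] [-0.0285 -0.0146  0.1451]
270 236 [0.5736 0.1149 0.0277] [-0.0536 -0.0148  0.1457]
270 240 [0.5135 0.0946 0.214 ] [ 0.0096 -0.007  -0.0405]
270 243 [0.5133 0.0947 0.2192] [ 0.0098 -0.0068 -0.0457]
270 250 [0.5129 0.095  0.2297] [ 0.01   -0.0064 -0.0562]
270 260 [0.5127 0.0954 0.2423] [ 0.01   -0.0059 -0.0688]
270 270 [0.5129 0.0959 0.2524] [ 0.0097 -0.0056 -0.0789]
270 280 [0.5124 0.0961 0.2626] [ 0.01   -0.0052 -0.0891]
283 186 [0.5094 0.1005 0.0605] [0.0106 0.     0.113 ]
283 215 [0.5365 0.1135 0.0602] [-0.0195  0.      0.1132]
283 236 [0.567  0.1281 0.0283] [-0.0534 -0.      0.1451]
283 240 [0.5118 0.1017 0.2097] [ 0.0081  0.0001 -0.0362]
283 243 [0.5117 0.1017 0.2148] [ 0.0082  0.0001 -0.0413]
283 250 [0.5118 0.1017 0.2251] [ 0.0082  0.0001 -0.0516]
283 260 [0.5115 0.1015 0.2388] [ 0.0085  0.0001 -0.0653]
283 270 [0.5126 0.1021 0.2472] [ 0.0073  0.0001 -0.0737]
283 280 [0.517  0.1042 0.2476] [ 0.0024  0.0001 -0.0741]
284 186 [0.5091 0.1015 0.0596] [0.0104 0.001  0.1139]
284 215 [0.5363 0.1146 
[... 242 characters left out ...]
81  0.0007 -0.0514]
284 260 [0.5119 0.1023 0.2372] [ 0.0078  0.0006 -0.0637]
284 270 [0.5126 0.1026 0.2468] [ 0.0071  0.0006 -0.0733]
284 280 [0.5168 0.1046 0.2474] [ 0.0024  0.0006 -0.0739]
296 186 [0.5087 0.116  0.0283] [0.0044 0.0142 0.1452]
296 215 [0.5385 0.1307 0.0274] [-0.0288  0.0146  0.1461]
296 236 [0.5602 0.1412 0.0297] [-0.0529  0.0147  0.1438]
296 240 [0.5071 0.1073 0.2148] [ 0.0099  0.0072 -0.0412]
296 243 [0.5071 0.1071 0.2196] [ 0.01    0.0071 -0.0461]
296 250 [0.5074 0.1069 0.2294] [ 0.0099  0.0067 -0.0559]
296 260 [0.5077 0.1065 0.2417] [ 0.0098  0.0063 -0.0682]
296 270 [0.5074 0.1058 0.2538] [ 0.0103  0.0058 -0.0803]
296 280 [0.5081 0.1059 0.2619] [ 0.0097  0.0055 -0.0884]
```

View pics/w4c.png

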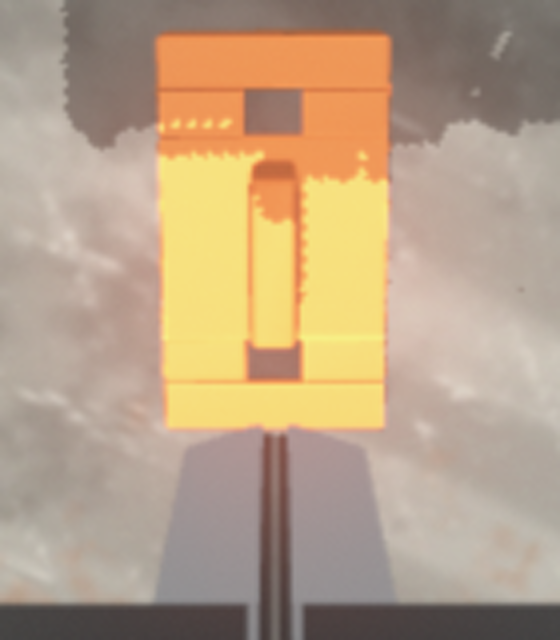

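The wrist depth puts the visible fingertips about 36 mm behind the reported TCP. That explains the fingers closing above the rib, since they ended near z = 0.07 and the rib top is at 0.064. I'll check this with a second camera before going lower.

```bash
python3 -m jog '{"offset":[[0,0,-0.03],[0,0,-0.04],[0,0,-0.04],[0,0,-0.025],[0,0,-0.005],[0,0,0],[0,0,0]],"twist":[0,0,0,0,0,0,0]}' 0.4 20
python3 - <<'E'
from h import *
s=manip.get_state(); t=s["tool_pos"]; print(t)
p,d=manip.camera("scene"); c=manip.get_calibration("scene"); 
R=Rotation.from_euler("xyz",s["orientation"]).as_matrix()
Q=np.array([t,t+[0,0,.036],[.5206,.105,.032],[.5206,.105,.064]])
pc=(Q-np.array(c["position"]))@Rm(c)
uv=cv2.projectPoints(pc.reshape(-1,1,3),np.zeros(3),np.zeros(3),np.array(c["K"]),np.array(c["D"]))[0].reshape(-1,2); print(uv)
u,v=uv[0].astype(int); u0,v0=u-50,v-60
cv2.imwrite("pics/s2c.png",cv2.resize(p[v0:v0+100,u0:u0+110,::-1],None,fx=6,fy=6,interpolation=cv2.INTER_CUBIC)); print(u0,v0)
p,d=manip.camera("wrist"); cv2.imwrite("pics/w5.png",p[:,:,::-1])
E
```

```text
time: 5.6
tool_pos: [0.5209, 0.1051, 0.0357]
orientation: [-3.141, 0.002, -2.695]
wrist_force: [0.8, 0.5, -0.5]
opening: 0.396
[0.52086768 0.10508912 0.03570844]
[[275.37820354 247.72567152]
 [275.07894822 239.67488898]
 [275.51093713 248.56543622]
 [275.24866738 241.457824  ]]
225 187
```

View pics/s2c.png

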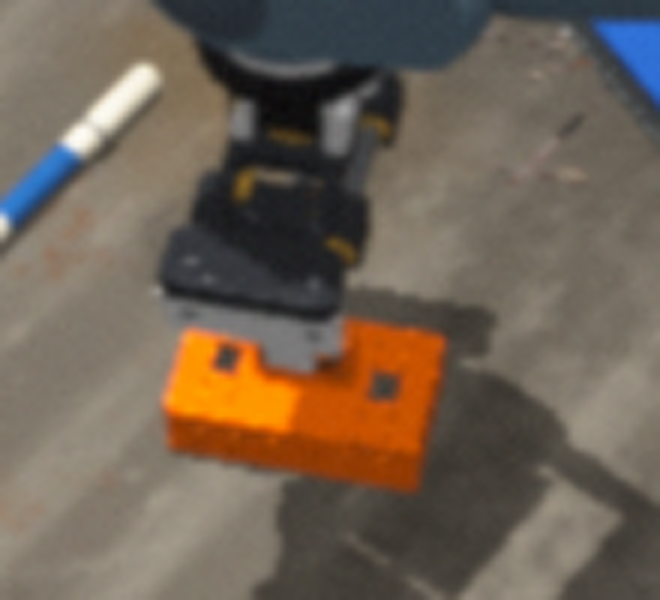

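View pics/w5.png

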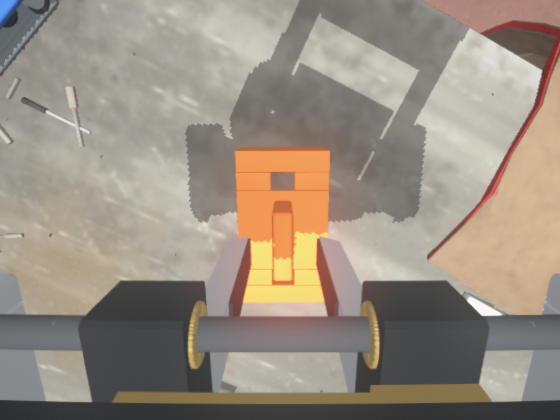

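```bash
python3 - <<'E'
from h import *
s=manip.get_state(); t=s["tool_pos"]; R=Rotation.from_euler("xyz",s["orientation"]).as_matrix()
p,d=manip.camera("scene"); c=manip.get_calibration("scene")
for v in range(232,254,1):
    row=[]
    for u in range(266,284,2):
        n=cv2.undistortPoints(np.array([[[u,v]]],float),np.array(c["K"]),np.array(c["D"])).ravel()
        w=np.array(c["position"])+Rm(c)@(np.array([n[0],n[1],1])*d[v,u]); a=R.T@(w-t)*1000
        row.append("%4d,%4d,%4d"%tuple(a)+("o" if p[v,u,0]>1.6*p[v,u,2] else "."))
    print(v," ".join(row))
E
```

```text
232    0,  79,-176.    4,  77,-175.    8,  76,-175.   12,  75,-174.   17,  74,-174.   22,  77,-180.   26,  74,-176.   30,  71,-174.   34,  71,-175.
233    0,  80,-174.    5,  81,-176.    9,  81,-178.   13,  78,-175.   17,  76,-174.   21,  73,-171.   26,  73,-172.   30,  75,-175.   35,  73,-174.
234    1,  84,-176.    6,  85,-178.   10,  83,-177.   13,  79,-173.   18,  80,-175.   22,  79,-175.   27,  78,-175.   31,  77,-175.   34,  71,-168.
235    1,  86,-175.    6,  86,-176.   10,  84,-175.   15,  85,-177.   19,  83,-176.   23,  83,-177.   28,  82,-177.   31,  79,-174.   35,  73,-166.
236    2,  90,-176.    6,  87,-174.   11,  88,-176.   14,  83,-171.   20,  87,-178.   24,  84,-175.   28,  84,-175.   32,  82,-174.    3, -63,  34.
237    1,  87,-168.    7,  90,-174.   11,  89,-175.   15,  88,-175.   20,  88,-175.   25,  90,-179.   29,  86,-175.   33,  86,-176.    3, -62,  37.
238    1,  87,-164.    6,  88,-168.   11,  90,-171.   16,  89,-172.   20,  88,-171.   25,  88,-173.   29,  89,-176.   33,  88,-176.    4, -59,  37.
239    1,  87,-160.    6,  87,-161.   10,  88,-164.   15,  89,-1
[... 1455 characters left out ...]
2,   7,   0o   -7,   5,   0o   -2,   6,  -2o    3,   7,  -5o    8,   5,  -4o   13,   4,  -5o   18,   5,  -8o
250  -23,   8,   5o  -17,   8,   4o  -12,   7,   3o   -7,   4,   5o   -2,   6,   1o    3,   8,  -2o    8,   5,   0o   13,   6,  -3o   19,   7,  -5o
251  -22,  12,   3o  -17,  10,   4o  -11,  11,   2o   -6,  11,   0o   -1,   8,   3o    3,   7,   2o    8,   5,   4o   13,   6,   1o   18,   5,   1o
252  -21,  15,   3o  -15,  15,   1o  -10,  15,   0o   -6,  12,   3o   -1,   9,   5o    4,  11,   1o    9,  10,   2o   13,   8,   3o   19,   8,   1o
253  -20,  19,   1o  -15,  16,   5o  -10,  16,   4o   -4,  18,  -1o    0,  14,   3o    4,  14,   2o    9,  12,   3o   15,  13,   0o   19,  10,   3o
```

Both depth cameras agree: the real fingertips end about 36–40 mm above the reported TCP, and the rib flank below them is free. The reported TCP lies beyond the physical fingers, so I'll go down in steps and watch the force.

```bash
python3 -m jog '{"offset":[[0,0,-0.01],[0,0,-0.01],[0,0,0]],"twist":[0,0,0]}' 0.4 20; python3 - <<'E'
from h import *
s=manip.get_state(); t=s["tool_pos"]; R=Rotation.from_euler("xyz",s["orientation"]).as_matrix(); print(t,s["wrist_force"])
p,d=manip.camera("wrist"); cv2.imwrite("pics/w6.png",cv2.resize(p[130:290,190:380,::-1],None,fx=4,fy=4)); c=manip.get_calibration("wrist")
for u in (228,232,236,240,244,283,325,329,333,337):
    r=[]
    for v in range(225,262,3):
        n=cv2.undistortPoints(np.array([[[u,v]]],float),np.array(c["K"]),np.array(c["D"])).ravel()
        w=np.array(c["position"])+Rm(c)@(np.array([n[0],n[1],1])*d[v,u]); a=R.T@(w-t)*1000; r.append("%d,%d,%d"%tuple(a))
    print(u," ".join(r))
E
```

```text
time: 6.12
tool_pos: [0.5187, 0.1051, 0.0131]
orientation: [3.14, -0.003, -2.695]
wrist_force: [-0.1, 0.7, -0.1]
opening: 0.398
[0.51865308 0.10506523 0.013089  ] [-0.12981885  0.71583821 -0.07245261]
228 0,-39,13 -1,-39,12 -4,-39,13 -6,-39,13 -8,-39,12 -11,-40,14 8,-29,-45 9,-28,-50 9,-28,-55 9,-27,-59 9,-26,-63 9,-26,-66 9,-25,-70
232 10,-31,-18 8,-31,-19 7,-31,-19 4,-31,-18 2,-31,-18 9,-28,-41 9,-27,-46 9,-26,-51 9,-26,-54 9,-25,-58 9,-24,-63 9,-24,-67 9,-23,-69
236 10,-28,-19 8,-29,-17 6,-29,-18 4,-29,-18 2,-29,-18 9,-25,-42 9,-25,-45 9,-24,-51 9,-24,-54 9,-23,-59 9,-22,-62 9,-22,-66 9,-21,-71
240 10,-26,-18 8,-26,-19 6,-26,-18 5,-26,-19 2,-26,-18 9,-23,-41 9,-23,-47 9,-22,-50 9,-21,-55 9,-21,-59 9,-20,-63 9,-20,-66 9,-20,-69
244 10,-24,-19 9,-24,-19 6,-24,-17 4,-24,-18 9,-22,-36 9,-21,-41 9,-21,-45 9,-20,-50 9,-20,-54 7,-20,-55 7,-19,-58 8,-18,-63 7,-18,-66
283 19,0,-45 19,0,-50 17,0,-50 15,0,-50 14,0,-50 12,0,-50 11,0,-51 9,0,-50 7,0,-50 6,0,-51 4,0,-50 3,0,-51 0,0,-50
325 10,25,-18 8,25,-19 6,25,-19 5,25,-19 9,23,-37 9,22,-41 9,22,-46 9,21,-51 9,21,-55 9,20,-60 9,20,-62 8,20,-63 7,20,-66
329 10,28,-18 8,28,-18 7,28,-19 4,28,-17 2,28,-18 9,25,-42 9,24,-45 9,23,-51 8,23,-53 72,0,-213 9,22,-62 9,21,-66 9,21,-69
333 0,35,12 -1,35,12 -4,35,13 -6,35,13 -8,35,12 9,27,-41 9,26,-46 8,26,-49 9,25,-55 9,24,-59 9,24,-63 9,23,-66 9,23,-69
337 0,38,13 -1,38,12 -4,38,13 -6,38,13 -8,38,13 -10,38,12 9,28,-46 9,28,-49 9,27,-54 9,26,-58 9,26,-63 9,25,-66 9,25,-69
```

View pics/w6.png

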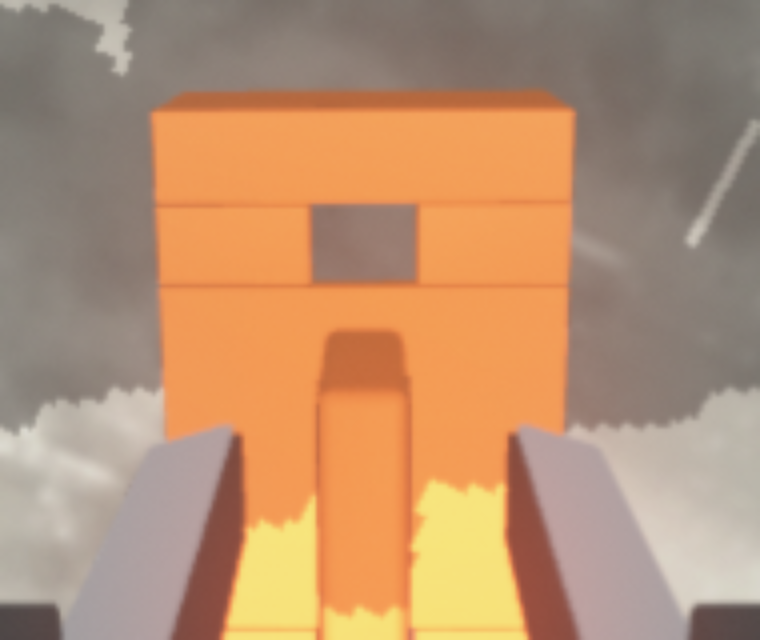

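The fingertips now flank the rib, with about 18 mm left to the plate. I'm going down another 15 mm.

```bash
python3 -m jog '{"offset":[[0.0005,0,-0.009],[0,0,-0.003],[0,0,0],[0,0,0]],"twist":[0,0,0,0]}' 0.4 20; python3 -m jog '{"offset":[[0,0,-0.003],[0,0,0]],"twist":[0,0]}'; python3 -m jog '{"offset":[[0,0,0],[0,0,0],[0,0,0],[0,0,0],[0,0,0]],"twist":[0,0,0,0,0]}' 0 60; 
```

```text
time: 6.68
tool_pos: [0.5206, 0.1051, 0.0027]
orientation: [-3.141, 0.0, -2.695]
wrist_force: [0.7, -0.7, 0.2]
opening: 0.399
time: 6.92
tool_pos: [0.5202, 0.1051, -0.0006]
orientation: [3.141, -0.0, -2.695]
wrist_force: [0.1, -0.5, 0.4]
opening: 0.401
time: 7.55
tool_pos: [0.5205, 0.1051, -0.0004]
orientation: [-3.142, 0.0, -2.695]
wrist_force: [-0.2, 0.8, 0.1]
opening: 0.123
```

Gripped at 11.6 mm, which is the rib's width. Now I'll lift and carry the cover to a spot where the wrist camera sees the block beside it.

```bash
python3 -m jog '{"offset":[[0,0,0.02],[0,0,0.05],[0,0,0.05],[0,0,0.03],[0.01,-0.03,0],[0.01,-0.04,0],[0.01,-0.045,0],[0.015,-0.05,0],[0.015,-0.05,0],[0.015,-0.05,0],[0.015,-0.05,0],[0,0,0]],"twist":[0,0,0,0,-6.5,-7,-7,-7,-7,-7,-6.5,0]}'; python3 -m jog '{"offset":[[0,0,0],[0,0,0]],"twist":[0,0]}'
python3 - <<'E'
from h import *
import pickle
c=manip.get_calibration("wrist"); p,d=manip.camera("wrist"); cv2.imwrite("pics/w7.png",p[:,:,::-1]); np.save("pics/w7.npy",d)
s=manip.get_state(); pickle.dump((c,s),open("pics/w7.pkl","wb")); print(s["tool_pos"],s["orientation"],np.degrees(s["orientation"][2]),s["wrist_force"])
E
```

```text
time: 9.05
tool_pos: [0.6104, -0.213, 0.1489]
orientation: [-3.141, -0.001, 2.747]
wrist_force: [0.0, 0.5, -1.4]
opening: 0.124
time: 9.3
tool_pos: [0.6101, -0.2085, 0.1494]
orientation: [3.141, -0.001, 2.753]
wrist_force: [1.1, 0.1, -0.7]
opening: 0.122
[ 0.61024482 -0.20849772  0.14955063] [ 3.14144428e+00 -2.99227397e-04  2.75270278e+00] 157.71825153302962 [-0.16505527  0.10955114 -1.20923411]
```

View pics/w7.png

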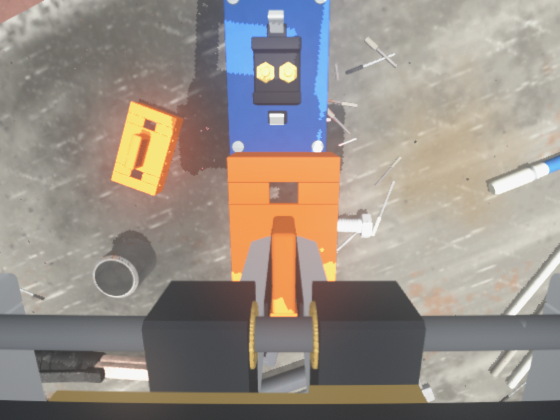

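The wrist view shows the held cover upright, with its far slot at (284,193). Behind it is the block, with hook tips near (276,17) and (277,118).

```bash
python3 - <<'E'
import cv2
im=cv2.imread("pics/w7.png")
cv2.imwrite("pics/w7a.png",cv2.resize(im[0:150,215:345],None,fx=5,fy=4,interpolation=cv2.INTER_CUBIC)) if 0 else cv2.imwrite("pics/w7a.png",cv2.resize(im[0:150,215:345],None,fx=4,fy=4,interpolation=cv2.INTER_CUBIC))
cv2.imwrite("pics/w7b.png",cv2.resize(im[140:285,215:355],None,fx=4,fy=4,interpolation=cv2.INTER_CUBIC))
E
```

```text
(no output)
```

View pics/w7a.png

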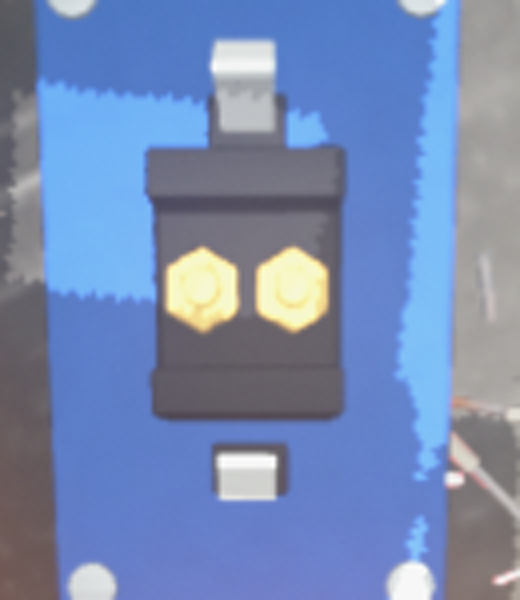

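View pics/w7b.png

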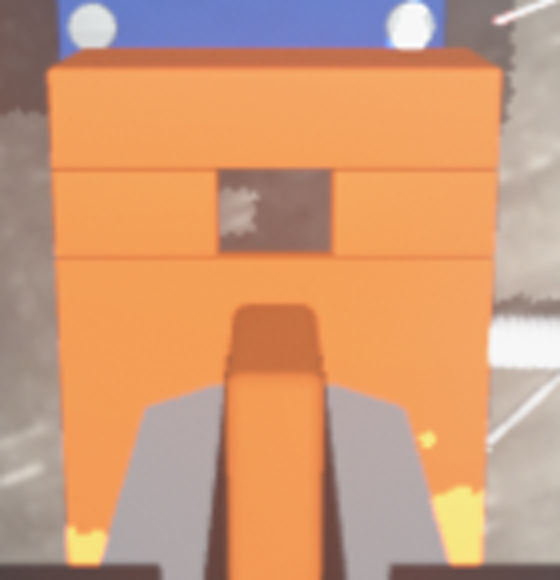

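```bash
python3 - <<'E'
from h import *
import pickle
c,s=pickle.load(open("pics/w7.pkl","rb")); t=s["tool_pos"]; R=Rotation.from_euler("xyz",s["orientation"]).as_matrix()
d=np.load("pics/w7.npy")
f=lambda pts,o:(np.array(pts,float)+.5)/4-.5+np.array(o)
T=lambda w:np.round((w-t)@R*1000,1)
for nm,pts,z in (("hooks ridge",[(244,68),(247,470)],.079),("shoulder outer edges L",[(147,150),(153,416)],.061),("shoulder R",[(343,150),(343,416)],.061),("bolts near",[(92,583),(410,583)],.036),("edge",[(57,560),(445,560)],.033)):
    w=pix2w(c,f(pts,(215,0)),z); print(nm,np.round(w,4).tolist(),"tool",T(w).tolist(),"mid",T(w.mean(0)))
z0=t[2]+.0325
w=pix2w(c,f([(218,170),(332,170),(218,253),(332,253)],(215,140)),z0); print("slot",T(w).tolist(),T(w.mean(0)))
w=pix2w(c,f([(49,68),(501,68)],(215,140)),z0); print("cover end",T(w).tolist(),T(w.mean(0)))
# depth checks
for u,v in ((240,170),(330,170),(276,13),(276,120),(262,40),(262,97)):
    n=cv2.undistortPoints(np.array([[[u,v]]],float),np.array(c["K"]),np.array(c["D"])).ravel()
    w=np.array(c["position"])+Rm(c)@(np.array([n[0],n[1],1])*d[v,u]); print(u,v,np.round(w,4),T(w))
E
```

```text
hooks ridge [[0.4672, -0.1564, 0.079], [0.5372, -0.1848, 0.079]] tool [[152.1, -6.0, 70.6], [76.6, -5.8, 70.6]] mid [114.3  -5.9  70.6]
shoulder outer edges L [[0.4692, -0.1795, 0.061], [0.5185, -0.1996, 0.061]] tool [[141.5, -26.7, 88.6], [88.2, -26.5, 88.6]] mid [114.9 -26.6  88.6]
shoulder R [[0.4846, -0.1418, 0.061], [0.5342, -0.1614, 0.061]] tool [[141.5, 14.1, 88.6], [88.2, 14.7, 88.6]] mid [114.8  14.4  88.6]
bolts near [[0.5465, -0.2303, 0.036], [0.5757, -0.159, 0.036]] tool [[50.7, -44.4, 113.6], [50.7, 32.7, 113.6]] mid [ 50.7  -5.8 113.6]
edge [[0.5382, -0.2364, 0.033], [0.5741, -0.149, 0.033]] tool [[56.0, -53.1, 116.6], [56.0, 41.4, 116.6]] mid [ 56.   -5.9 116.6]
slot [[40.7, -7.9, -32.5], [40.7, 7.8, -32.5], [28.9, -8.0, -32.5], [28.9, 7.9, -32.5]] [ 34.8  -0.1 -32.5]
cover end [[54.6, -30.6, -32.5], [54.6, 30.5, -32.5]] [ 54.6  -0.1 -32.5]
240 170 [ 0.5576 -0.2128  0.1801] [ 47.1 -24.  -30.5]
330 170 [ 0.5762 -0.167   0.1814] [ 47.3  25.5 -31.8]
276 13 [ 0.4636 -0.1547  0.074 ] [156.1  -5.8  75.6]
276 120 [ 0.5391 -0.1861  0.0736] [74.3 -6.3 75.9]
262 40 [ 0.4746 -0.1722  0.0612] [139.2 -17.9  88.4]
262 97 [ 0.5164 -0.1901  0.0604] [ 93.8 -18.6  89.1]
```

The measurements agree: the block's middle is at tool (114.5, −5.9) mm, the cover's at (−0.3, −0.1) mm, and they're parallel to within 0.3°. So the shift is (−0.1085, +0.038) in the world frame.

```bash
python3 -m jog '{"offset":[[-0.0285,0.01,0],[-0.04,0.014,0],[-0.025,0.009,0],[-0.015,0.005,0],[0,0,0],[0,0,-0.02],[0,0,-0.03],[0,0,-0.025],[0,0,-0.01],[0,0,0],[0,0,0]],"twist":[0,0,0,0,0,0,0,0,0,0,0]}'
python3 - <<'E'
from h import *
s=manip.get_state(); print(s["tool_pos"],np.degrees(s["orientation"]),s["wrist_force"])
p,d=manip.camera("wrist"); cv2.imwrite("pics/w8.png",p[:,:,::-1]); p,d=manip.camera("scene"); cv2.imwrite("pics/s8.png",cv2.resize(p[140:240,290:400,::-1],None,fx=6,fy=6,interpolation=cv2.INTER_CUBIC))
E
```

```text
time: 10.72
tool_pos: [0.5029, -0.1724, 0.0658]
orientation: [-3.141, 0.002, 2.751]
wrist_force: [-0.4, -0.5, -0.4]
opening: 0.126
[ 0.50294229 -0.17237914  0.06576612] [-1.79981635e+02  1.21951447e-01  1.57625522e+02] [-0.41571339 -0.46954183 -0.39908562]
```

View pics/w8.png

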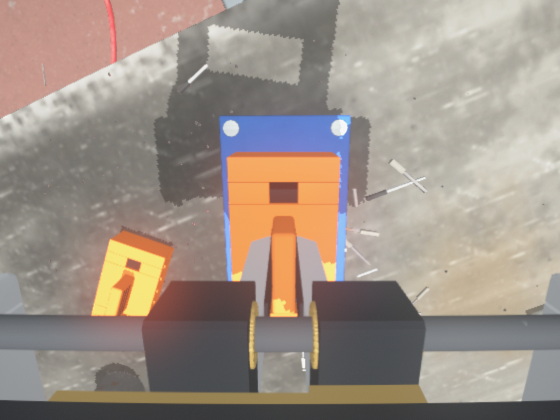

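View pics/s8.png

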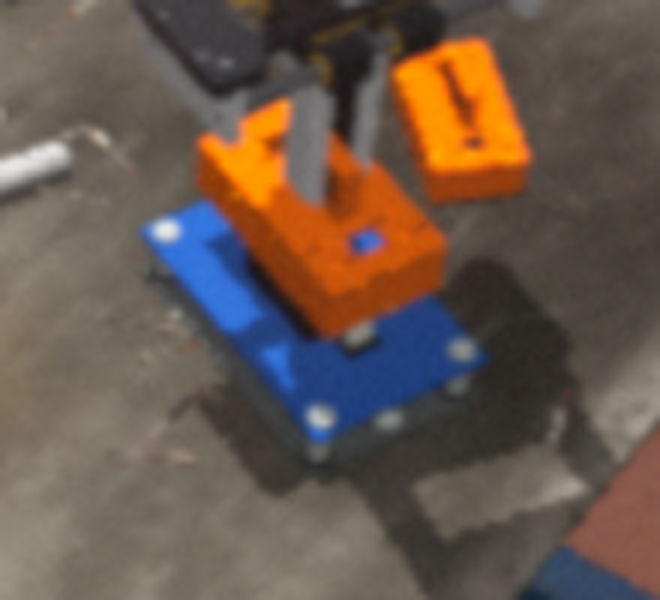

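```bash
python3 -m jog '{"offset":[[-0.001,0.002,-0.003],[0,0,0],[0,0,0]],"twist":[0,0,0]}'
python3 - <<'E'
from h import *
s=manip.get_state();c=manip.get_calibration("wrist"); t=s["tool_pos"]; R=Rotation.from_euler("xyz",s["orientation"]).as_matrix(); print(t,s["wrist_force"])
p,d=manip.camera("wrist"); im=p[:,:,::-1].copy(); cv2.imwrite("pics/w9.png",cv2.resize(im[105:215,210:360],None,fx=5,fy=5,interpolation=cv2.INTER_CUBIC))
g=cv2.inRange(im,(175,175,175),(255,255,255))[105:150,215:355]
n,l,st,ce=cv2.connectedComponentsWithStats(g)
for i in range(1,n):
    if st[i,4]>60:
        uv=ce[i]+[215,105]; w=pix2w(c,[uv],.036)[0]; print(uv,np.round((w-t)@R*1000,1),w)
E
```

```text
time: 11.2
tool_pos: [0.5009, -0.1699, 0.0616]
orientation: [-3.142, 0.0, 2.751]
wrist_force: [0.2, -0.5, -1.1]
opening: 0.122
[ 0.50092992 -0.16991238  0.06159756] [ 0.18914265 -0.454108   -1.06318908]
[227.65196078 132.21078431] [ 65.7 -39.2  25.6] [ 0.4252628 -0.1811134  0.036    ]
[337.44339623 131.45283019] [66.2 37.9 25.6] [ 0.45413081 -0.10966728  0.036     ]
```

View pics/w9.png

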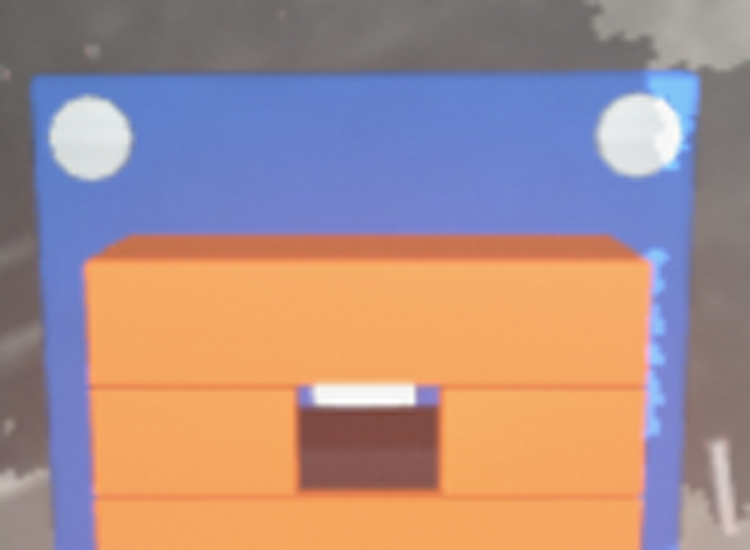

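```bash
python3 - <<'E'
from h import *
s=manip.get_state();c=manip.get_calibration("wrist"); t=s["tool_pos"]; R=Rotation.from_euler("xyz",s["orientation"]).as_matrix(); print(t)
f=lambda p:np.array(p)/5-.4+np.array([210,105])
for p,z in (((364,405),.079),((369,385),t[2]+.0325),((369,490),t[2]+.0325),((368,260),t[2]+.0325),((368,75),.033)):
    print(p,np.round((pix2w(c,[f(p)],z)[0]-t)@R*1000,1))
E
```

```text
[ 0.50092633 -0.16995605  0.06159375]
(364, 405) [ 35.7  -0.6 -17.4]
(369, 385) [ 40.8  -0.  -32.5]
(369, 490) [ 28.9  -0.  -32.5]
(368, 260) [ 54.5  -0.1 -32.5]
(368, 75) [74.2 -0.2 28.6]
```

The lengthwise alignment is good to about 1 mm (plate edge 74.2 mm against 75 nominal) and the sideways alignment to about 0.6 mm. Now down, by feel.

```bash
python3 -m jog '{"offset":[[0,0,-0.005],[0,0,-0.003],[0,0,0]],"twist":[0,0,0]}' | grep -E "tool_pos|force"; python3 -m jog '{"offset":[[0,0,-0.003],[0,0,-0.003],[0,0,0]],"twist":[0,0,0]}'| grep -E "tool_pos|force"; python3 -m jog '{"offset":[[0,0,-0.002],[0,0,-0.001],[0,0,0]],"twist":[0,0,0]}'
```

```text
tool_pos: [0.5006, -0.1697, 0.053]
wrist_force: [-0.2, 0.5, -0.9]
tool_pos: [0.5007, -0.1698, 0.0472]
wrist_force: [0.0, -0.3, -0.7]
time: 12.38
tool_pos: [0.5009, -0.17, 0.0446]
orientation: [-3.142, 0.0, 2.751]
wrist_force: [-0.7, -0.4, -0.2]
opening: 0.126
```

```bash
python3 -m jog '{"offset":[[0,0,-0.002],[0,0,0]],"twist":[0,0]}' | grep -E "tool_pos|force"; python3 -m jog '{"offset":[[0,0,-0.002],[0,0,0]],"twist":[0,0]}'| grep -E "tool_pos|force"; python3 -m jog '{"offset":[[0,0,-0.002],[0,0,0]],"twist":[0,0]}'
```

```text
tool_pos: [0.5011, -0.17, 0.0428]
wrist_force: [-1.2, 0.2, 2.3]
tool_pos: [0.5012, -0.1701, 0.0408]
wrist_force: [-0.1, 0.6, 3.5]
time: 13.12
tool_pos: [0.5013, -0.1701, 0.0389]
orientation: [-3.141, 0.001, 2.751]
wrist_force: [-0.0, 0.4, 5.4]
opening: 0.122
```

```bash
for i in 1; do python3 -m jog '{"offset":[[0,0,-0.002],[0,0,0]],"twist":[0,0]}' | grep -E "tool_pos|force"; python3 -m jog '{"offset":[[0,0,-0.002],[0,0,0]],"twist":[0,0]}'| grep -E "tool_pos|force"; python3 -m jog '{"offset":[[0,0,-0.002],[0,0,0]],"twist":[0,0]}'; done
```

```text
tool_pos: [0.5015, -0.1702, 0.0372]
wrist_force: [-1.1, 0.6, 5.2]
tool_pos: [0.5017, -0.1704, 0.0355]
wrist_force: [0.1, 0.9, 7.3]
time: 13.88
tool_pos: [0.5018, -0.1705, 0.0338]
orientation: [-3.141, 0.002, 2.751]
wrist_force: [-1.7, 0.4, 9.5]
opening: 0.122
```

```bash
python3 -m jog '{"offset":[[0,0,-0.002],[0,0,0]],"twist":[0,0]}' | grep -E "tool_pos|force"; python3 -m jog '{"offset":[[0,0,-0.001],[0,0,0]],"twist":[0,0]}'| grep -E "tool_pos|force"; python3 -m jog '{"offset":[[0,0,-0.001],[0,0,0]],"twist":[0,0]}'
```

```text
tool_pos: [0.502, -0.1706, 0.0321]
wrist_force: [-1.1, 0.8, 11.3]
tool_pos: [0.5022, -0.1707, 0.0313]
wrist_force: [-1.1, 0.8, 12.0]
time: 14.62
tool_pos: [0.5015, -0.1703, 0.0291]
orientation: [-3.141, 0.002, 2.751]
wrist_force: [0.5, -0.5, 6.4]
opening: 0.125
```

```bash
python3 -m jog '{"offset":[[0,0,-0.001],[0,0,0]],"twist":[0,0]}' | grep -E "tool_pos|force"; python3 -m jog '{"offset":[[0,0,-0.001],[0,0,0]],"twist":[0,0]}'| grep -E "tool_pos|force"; python3 -m jog '{"offset":[[0,0,-0.001],[0,0,0]],"twist":[0,0]}'
```

```text
tool_pos: [0.5016, -0.1703, 0.0282]
wrist_force: [0.2, 0.0, 7.2]
tool_pos: [0.5015, -0.1703, 0.0273]
wrist_force: [-0.9, 0.7, 7.3]
time: 15.38
tool_pos: [0.5016, -0.1703, 0.0265]
orientation: [-3.141, 0.001, 2.751]
wrist_force: [-1.8, 0.9, 9.1]
opening: 0.122
```

The force dropped from 12 N to 6.4 N at z = 0.029, then rose again at the bare spring rate. At 10 N the plate is 6.2 mm down, so home would be 26.8 mm, and the cover is at about 27 mm. That looks fully home. I'll ease off and look at both slots.

```bash
python3 -m jog '{"offset":[[0,0,0.002],[0,0,0.002],[0,0,0.001],[0,0,0]],"twist":[0,0,0,0]}'
python3 - <<'E'
from h import *
s=manip.get_state();c=manip.get_calibration("wrist"); print(s["tool_pos"],s["wrist_force"])
p,d=manip.camera("wrist"); im=p[:,:,::-1]; cv2.imwrite("pics/w10.png",cv2.resize(im[105:285,210:360],None,fx=3.3,fy=3.3,interpolation=cv2.INTER_CUBIC))
p,d=manip.camera("scene"); cv2.imwrite("pics/s10.png",cv2.resize(p[150:230,300:390,::-1],None,fx=7,fy=7,interpolation=cv2.INTER_CUBIC))
E
```

```text
time: 15.88
tool_pos: [0.5015, -0.1703, 0.0308]
orientation: [-3.141, 0.002, 2.751]
wrist_force: [2.7, -0.3, 3.4]
opening: 0.125
[ 0.50150345 -0.17028666  0.03081894] [ 2.65728132 -0.27269327  3.41708001]
```

View pics/w10.png

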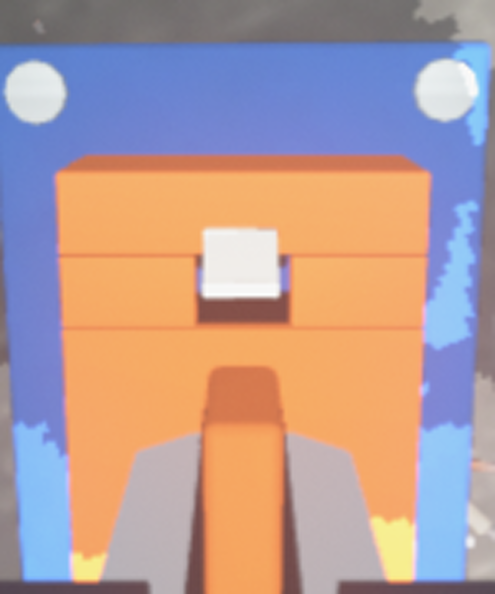

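View pics/s10.png

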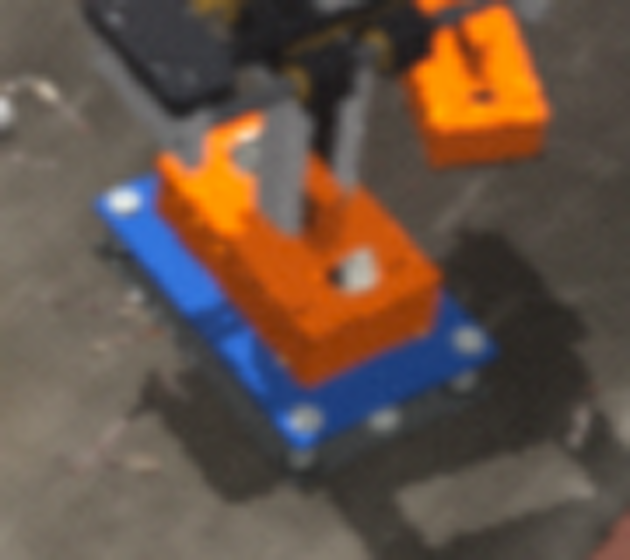

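Both hooks show above the top plate, and the near one's barb clearly overlaps the plate. Now I'll let go and back off straight up.

```bash
python3 -m jog '{"offset":[[0,0,0.001],[0,0,0]],"twist":[0,0]}'; python3 -m jog '{"offset":[[0,0,0],[0,0,0],[0,0,0],[0,0,0]],"twist":[0,0,0,0]}' 0.4 20; python3 -m jog '{"offset":[[0,0,0.01],[0,0,0.03],[0,0,0.04],[0,0,0.04],[0.02,-0.008,0.02],[0.04,-0.016,0],[0.04,-0.016,0],[0,0,0],[0,0,0]],"twist":[0,0,0,0,0,0,0,0,0]}'
python3 - <<'E'
from h import *
s=manip.get_state();c=manip.get_calibration("wrist"); print(s["tool_pos"],s["wrist_force"])
import pickle
p,d=manip.camera("wrist"); im=p[:,:,::-1]; cv2.imwrite("pics/w11.png",im); pickle.dump((c,s,d),open("pics/w11.pkl","wb"))
p,d=manip.camera("top"); cv2.imwrite("pics/t11.png",p[:,:,::-1])
E
```

```text
time: 16.23
tool_pos: [0.5009, -0.1699, 0.0315]
orientation: [-3.142, -0.0, 2.751]
wrist_force: [1.5, -0.7, 2.5]
opening: 0.126
time: 16.73
tool_pos: [0.5007, -0.1697, 0.0313]
orientation: [3.141, -0.001, 2.751]
wrist_force: [-0.1, -0.4, 0.0]
opening: 0.402
time: 17.85
tool_pos: [0.6004, -0.2096, 0.1717]
orientation: [3.142, -0.001, 2.751]
wrist_force: [-0.1, -0.3, -0.1]
opening: 0.398
[ 0.60041417 -0.20960821  0.17172114] [-0.10185672 -0.27996432 -0.13752922]
```

View pics/w11.png

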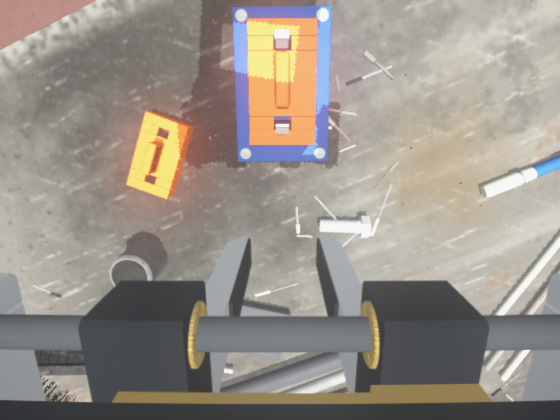

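```bash
python3 - <<'E'
from h import *
import pickle
c,s,d=pickle.load(open("pics/w11.pkl","rb"))
im=cv2.imread("pics/w11.png"); cv2.imwrite("pics/w11c.png",cv2.resize(im[0:165,225:340],None,fx=3.6,fy=3.6,interpolation=cv2.INTER_CUBIC))
def box(u0,u1,v0,v1):
    P=[]
    for v in range(v0,v1):
        for u in range(u0,u1):
            n=cv2.undistortPoints(np.array([[[u,v]]],float),np.array(c["K"]),np.array(c["D"])).ravel()
            P.append(np.array(c["position"])+Rm(c)@(np.array([n[0],n[1],1])*d[v,u]))
    return np.median(P,0)
for n,b in (("plate TL",(253,270,30,45)),("plate TR",(294,312,30,45)),("plate BL",(253,270,120,140)),("plate BR",(294,312,120,140)),("rib",(278,287,60,100)),("blue",(240,246,60,120)),("blueR",(320,326,60,120))):
    print(n,np.round(box(*b),4))
E
```

```text
plate TL [ 0.4579 -0.1725  0.0642]
plate TR [ 0.4719 -0.1385  0.0641]
plate BL [ 0.5316 -0.2041  0.0643]
plate BR [ 0.5465 -0.1681  0.0641]
rib [ 0.5017 -0.1702  0.0961]
blue [ 0.4882 -0.208   0.0302]
blueR [ 0.5191 -0.1332  0.0301]
```

View pics/w11c.png

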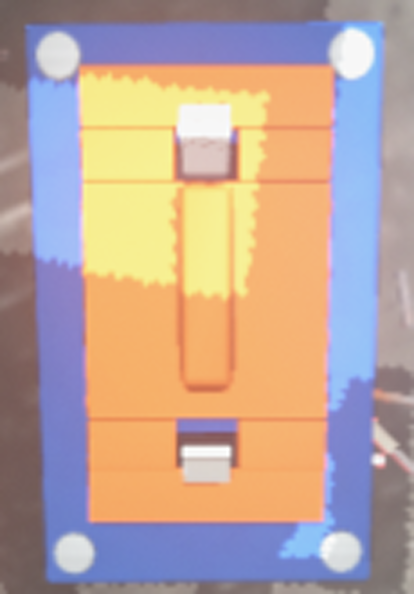

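View pics/t11.png

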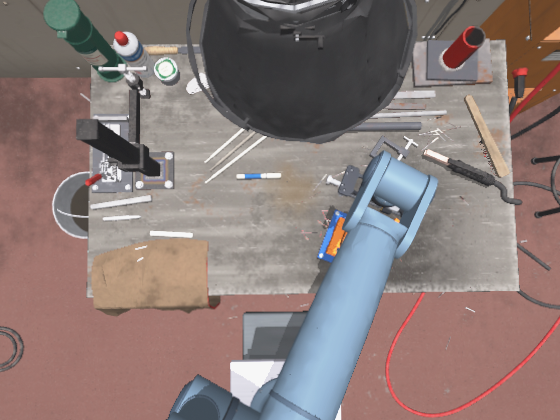

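The cover is level, with its plate corners at 64.1–64.3 mm against 65 nominal. Both barbs lie outward over the plate beyond their slots, at crop (204,120) and (206,470). The marker, bolt and soapstone haven't moved, and the gripper is clear. Handing in.

```bash
python3 -c "
from rig import manip
print(manip.sign_off())"
```

```text
the job is handed in; nothing more can be done
None
```

The larger orange cover is on the terminal block with both hooks clicked, and I handed the job in at about 18 s; sign-off gave no verdict.

- **Grasp:** the first grasp closed above the rib and moved nothing. Both depth cameras showed the fingertips ending about 36–40 mm short of the reported TCP. I gripped lower on the second try and got the rib's width, 11.6 mm.
- **Pressing:** the force rose to about 12 N, then fell to 6.4 N at the click. After that it rose only at about the springs' own rate. I pressed about 2.5 mm past the click, to about 9 N, then eased off and let go. By that force the plate was about 9 mm down at most, well short of the 20 mm limit.
- **Last checks:**
  - The cover's plate corners are level to 0.2 mm at about 64.2 mm, against 65 mm nominal; that gap is within the camera error.
  - The rib's middle is at (0.502, −0.170), which matches the block's measured centre to about 1 mm.
  - Both barbs lie outward over the plate.
  - The marker, bolt and soapstone look unmoved in the final pictures, and the robot touches nothing.
- **Disagreement:** before pressing, the estimates of the block's centre lengthwise differed by about 1–2 mm, inside the 3 mm the slots allow.

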